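# Blind-stamp a leather key fob to the set depth

### The job

Stamp the light tan leather key fob that lies part-way into the small spring-backed embossing press, using the fingertips only: grip and lift nothing. Push the fob in along its rails until its inner end is against the end stop, then press down the round pad at the free end of the platen until the dial's needle stands at the brass tab on the dial's rim, but not past it; keep it there for a good second, then let the platen spring all the way back up and take the hand away. Leave the fob in the press against its stop, and leave the dial's tab and the other things on the bench where they are.

Things in the scene. Friction and masses are not known exactly. Their poses are not given: they have to be found in the camera images.
- press: Small bench embossing press, dark green cast iron, fixed to the bench, footprint 95 x 265 mm. Origin: its underside, straight below the die's middle; z up. Its x runs away from the operator (the way the fob is pushed in), its y to the operator's left. The platen, a bar 46 mm wide, spans it along y from the hinge at y = -75 mm to its free end at y = +108 mm; its top is 68 mm high.
- bed_front (a point): Middle of the front edge of the steel bed, at x = -62 mm in the press's frame and at the height of the bed's top, 30 mm above the bench. The bed is a 60 mm wide, 7 mm thick plate that overhangs the base: in front of x = -46 mm there is nothing below it. Rails 4 mm high with faces at y = +-15 mm guide the fob from x = -38 to +33 mm.
- stop_face (a point): Middle of the end stop's face, which the fob's inner end must meet: at x = +25 mm in the press's frame, 32 mm above the bench. The stop is a steel block 26 mm wide, standing 8 mm above the bed, behind the platen.
- fob: Light tan leather key fob, a loose flat strip 28 x 95 x 3.4 mm (5 mm at the eyelet), about 15 to 25 g, on the bed between the rails, length along the press's x, outer end sticking out towards the operator. Origin: middle of its underside; its own y is its length and points to the outer end. It starts 16 to 30 mm short of the stop; home, its origin is at x = -22.5 mm in the press's frame.
- fob_out (a point): Middle of the fob's outer end face, about 31.5 mm above the bench: push here, along the press's x. With the fob home this is at x = -70 mm in the press's frame, still 8 mm in front of the bed's front edge, so that fingers reaching lower than the bed's top (not lower than 5 mm above the bench) can push it all the way.
- pad_top (a point): Centre of the flat top of the black rubber pad, 37 mm across, on the free end of the platen: at x = 0, y = +85 mm in the press's frame, 80 mm above the bench at rest. 160 mm from the hinge, so it sinks 1.6 mm for each 0.01 rad of platen tilt; limit 28 mm. Pressing takes about 3 N at first and 7 to 10 N at the tab. Nothing stands above it.
- platen (a joint): Tilt of the spring-backed platen, rad: 0 = fully up, at rest; grows as the pad goes down; limit 0.18.
- die: Brass stamping die, 24 mm across, rubber-backed, under the middle of the platen. It meets the fob at a platen tilt of about 0.075 rad and gives way upward from there. Origin: on its axis, 10 mm above its face.
- dial_face (a point): Centre of the white depth dial (a disc 84 mm across) on a post at the press's right end: at x = 0, y = -105, z = 118 mm in the press's frame, tipped back 45 degrees so that it faces the operator and upward. Its upper edge is about 155 mm above the bench.
- needle (a joint): Angle of the dial's black needle, rad, clockwise as the operator sees it: 0 (a little below nine o'clock) with the platen up. Geared to the platen: 10 times its tilt, so 1 mm at the pad turns it about 0.0625 rad. Limit 1.8 (just past twelve o'clock).
- tab (a joint): Setting of the brass tab on the dial's rim, rad, on the needle's scale and from the same zero: the needle stands at the tab when both values are equal. Between 0.95 and 1.35, different each time; it stays put unless knocked. The tab is 0.4 rad (16 mm) wide with a dark line down its middle; a needle pointing anywhere within its width is at the tab.
- needle_tip (a point): Tip of the needle, 32 mm from the dial's centre.
- tab_mark (a point): Point just inside the middle of the tab, 32 mm from the dial's centre, where the needle's tip is when it stands at the tab. Its x axis points clockwise round the dial.
- spool: Bystander: spool of cream thread, 45 mm across, 50 mm high, standing loose behind the press. Origin: under it, within 11 mm of its axis.
- wax: Bystander: cake of beeswax, 35 x 52 x 19 mm, lying loose in front of the press, to the left or right of the fob. Origin: centre of its underside.
- anvil: Bystander: round dark steel dome anvil, 50 mm across, 14 mm high, lying loose in front of the press, to the left or right of the fob. Origin: centre of its underside.
Not all that is in view belongs to the job. Leave any black or pink look-alike of the fob alone.

How it is judged:
By the outcome, as a careful person would: the job done as asked, in the order asked, and still so for the second after the job is handed in, with the robot touching nothing.
It also fails if it takes over 48 s, if anything falls off the work surface, if the arm or the gripper's body presses on something with over 40 N, if the wrist force passes 120 N, or if a joint passes its speed limit or range.

### The arm

A 6-joint arm with a two-finger parallel gripper is mounted at the origin on a cart in front of the work surface, level with it; the furniture and walls round the work are solid. World frame = base frame: x ahead of the robot, y to its left, z up, the work surface at z = 0. Lengths are in mm, angles in rad, forces in N, time in s.
With the tool pointing down it reaches from about 300 to 775 mm from the base axis. Payload 14.6 kg.
Tool frame: the origin (TCP) lies on the mounting face of the last link; the fingertips stand 199 mm ahead of it and the grasp point (between the pads) lies 180 mm ahead of it; z points along the fingers, y is the line along which they close (so a half turn about z gives the same grasp; the last joint's range is limited). The gripper opens to 94 mm and grips with 3 to 60 N. Pads are 16 mm wide; open, the fingers measure 119 mm over their backs; the gripper's body (75 mm by 177 mm) begins 78 mm behind the grasp point.
Start: joints at [-1.196, 0.3, 1.521, -0, 1.321, -0.067], TCP at [235.154, -497.185, 404.646] pointing down, gripper open.
Joint ranges: [-3.03, 3.03], [-0.79, 2.21], [0.23, 2.52], [-1.04, 4.18], [0, 3.07], [-2.55, 2.55]. Speed limits (rad/s): [2.22, 2.22, 2.57, 3.14, 3.14, 3.14].

### API

Orientations are given as [roll, pitch, yaw] about the fixed x, y, z axes, in that order (R = Rz(yaw) Ry(pitch) Rx(roll)).
In Python, from cell import manip gives the robot as it stands. The module is installed in compiled form; this text tells all that it offers.
- The arm moves only by the shell command python3 -m creep 'ROWS' [FORCE]. ROWS is a JSON object of lists of equal length, an entry for each row: "slide": the shift along the world's x, y, z in cm, a list of three; "turn": the turn about the world's z in rad; "claw": the opening, from 0 (shut) to 1 (fully open). A call has 1 to 8 rows; each row shifts and turns the commanded pose from where the row before left it; what a row does not reach is not made up. A row lasts 1/8 s, in which the tool goes at most 62.5 mm and 10.7 degrees, less where a joint would pass 70% of its speed; a pose out of reach is approached as far as the arm can. A call with a gripper value outside its range is refused whole. The fingers move at their own pace and stop on an object; FORCE is the grip in N (left out, the last holds). Time passes only in rows, so rows that do not move let the fingers close. It gives the time, the measured TCP pose, the force, the opening and the grip force at its end, in the units of the state.
- manip.read_state(): the state, without advancing time (a new reading comes with each control period).
- manip.camera(name): name is "scene" or "top" or "wrist"; returns (picture, depth): 420x560x3 uint8, red, green, blue; 420x560 float32, mm along the optical axis (not along the pixel's ray), 0 where there is no reading.
- manip.calibration(name): a dict with "intrinsics" (3x3 intrinsics, pixels), "k1" (the pictures are not rectified: a ray, as slopes to the right and down, at radius r is drawn at 1 + k1 r^2 times it, then the intrinsics apply), "pose" (4x4, takes a point from camera to world coordinates). Camera axes: x right, y up, looking along -z (the intrinsics and any distortion apply to the point x, -y, -z); pixel columns grow to the right and rows downward; lengths in mm; the calibration is good to about 2 mm. A picture is of the moment at which its call begins: read the wrist's pose just before it. calibration takes no time and is no camera call; for the wrist camera it gives the pose at the moment of the call.
- manip.sign_off(): hands the job in; it is judged then, once.
Trained networks look in the newest picture that a camera, given by its name, has taken for a name from the list of things; names that differ only in an ending like _2 or _b are one class to them, and where a whole thing is asked for, a point or a joint stands for the part that bears it (a point fixed in the world has none). Each returns a list of dicts, best first, with "score" (0 to 1); they miss things now and then, are a little off and sometimes report something else, mostly with a low value. They report only what shows in the picture. A call takes as long as a camera call. They do not tell look-alikes from the thing itself.
- manip.cut_out(query, camera): "mask" (420x560 bool, what is visible of it) and "position" ([column, row] in pixels, amid what is visible of it).
The state is a dict: "clock": time; "joints": joint angles; "qd": joint speeds; "effort": joint torques, N m; "eef_pos": TCP position; "eef_rot": TCP orientation; "wrist_force": force on the tool from outside, world axes, zero at the start; "moment": the same for the moment, N m; "finger_gap": finger opening in mm; "finger_force": force on a finger pad.
Only numpy, scipy, OpenCV 4.12 (cv2) and the standard library are available. Lean on these libraries where they do the work, as an engineer would, in place of code of your own. Each camera call takes 0.05 s, during which the arm holds its last target. There are 200 camera calls.

## Working session

There is one attempt and no reset: what is moved stays moved. The work goes in short steps, Python scripts to look and compute and a shell command to move; the robot and the scene stay as the last step left them, time stands still between calls to the robot, and variables do not carry over. Pictures are saved under pics/ and viewed, at most 10 in all, crops included, and the job is handed in when it is done.

```bash
mkdir -p pics
cat > h.py <<'E'
from cell import manip
import numpy as np, cv2
def pix2w(cal,uv,depth=None,z=None):
    K=np.array(cal["intrinsics"]);P=np.array(cal["pose"]);k=cal["k1"]
    d=np.array([(uv[0]-K[0,2])/K[0,0],(uv[1]-K[1,2])/K[1,1]]);s=d.copy()
    for _ in range(20): s=d/(1+k*(s@s))
    r=P[:3,:3]@np.array([s[0],-s[1],-1.]);o=P[:3,3]
    t=depth if depth is not None else (z-o[2])/r[2]
    return o+t*r
def w2pix(cal,p):
    K=np.array(cal["intrinsics"]);P=np.array(cal["pose"])
    q=P[:3,:3].T@(np.asarray(p,float)-P[:3,3]);s=np.array([q[0],-q[1]])/-q[2]
    s=s*(1+cal["k1"]*(s@s));return K[:2,:2]@s+K[:2,2]
def save(n,im): cv2.imwrite("pics/"+n+".png",cv2.cvtColor(im,cv2.COLOR_RGB2BGR))
E
python3 - <<'E'
from h import *
np.set_printoptions(precision=1,suppress=True)
s=manip.read_state();print(s["clock"],s["eef_pos"],s["eef_rot"])
for c in("top","scene"):
    im,d=manip.camera(c);cal=manip.calibration(c);save(c+"0",im);np.savez("pics/"+c+"0.npz",im=im,d=d)
    print(c,cal["pose"][:3])
    for q in("press","fob","fob_out","pad_top","dial_face","needle_tip","tab","spool","wax","anvil","platen"):
        for r in manip.cut_out(q,c)[:3]:
            u,v=r["position"];z=np.median(d[r["mask"]]);dd=d[int(v),int(u)]
            print(q,round(r["score"],2),np.array([u,v]),r["mask"].sum(),pix2w(cal,(u,v),dd) if dd>0 else None)
print(manip.read_state()["clock"])
E
```

```text
0.0 [ 235.2 -497.2  404.1] [-3.1 -0.   0.4]
top [[   0.     1.    -0.1  464.1]
 [  -1.     0.    -0.   -27.2]
 [  -0.     0.1    1.  1166.6]]
press 0.67 [292.5 201.8] 4268 [623.2 -34.8  73. ]
fob 0.75 [290.  227.8] 333 [564.9 -29.3  36.1]
fob 0.63 [385.5 207. ] 471 [ 621.7 -267.5    3.2]
fob 0.57 [181.6 263.8] 408 [477.  236.5   7. ]
fob_out 0.73 [386.4 205.4] 389 [ 625.2 -269.     7. ]
fob_out 0.59 [180.2 263.1] 421 [478.7 241.3   1.3]
fob_out 0.53 [289.6 228.8] 295 [562.8 -28.4  32.4]
pad_top 0.66 [280.7 208.1] 1437 [608.2  -7.   71.2]
dial_face 0.63 [330.  188.1] 1085 [ 647.8 -118.9  122.2]
tab 0.37 [320.3 181.6] 28 [657.9 -95.4 147.1]
tab 0.22 [296.7 203.7] 4262 [618.3 -44.7  76. ]
spool 0.66 [260.1 174.9] 293 [692.3  44.2  48.2]
spool 0.31 [280.5 206.4] 1426 [611.7  -6.6  75.4]
spool 0.28 [329.1 189.2] 988 [ 645.1 -116.8  123.4]
wax 0.51 [354.6 237.7] 291 [ 543.9 -188.5   11.4]
anvil 0.63 [242.2 267.3] 285 [469.4  86.9  11.4]
anvil 0.58 [279.4 208.4] 1389 [607.1  -4.1  74.4]
platen 0.94 [282.1 206.5] 1429 [611.7 -10.4  74.2]
platen 0.24 [319.6 180.1] 55 [660.9 -93.8 148.7]
scene [[ -0.7   0.5  -0.4 119.1]
 [ -0.7  -0.5   0.5 563. ]
 [  0.    0.7   0.8 970.7]]
press 0.86 [293.4 229.6] 3938 [598.3 -16.4  65.5]
fob 0.61 [258.3 340.9] 479 [476.8 229.8  -0.5]
fob 0.58 [347.2 189.8] 247 [ 619.1 -268.9    2.8]
fob_out 0.75 [256.6 343. ] 466 [474.1 237.6   4.4]
fob_out 0.5 [306.9 240.7] 295 [567.7 -34.   32.7]
pad_top 0.46 [308.1 237.4] 283 [572.5 -44.1  32.5]
dial_face 0.76 [308.5 182.8] 793 [ 641.3 -117.2  123.7]
needle_tip 0.32 [308.9 182.4] 751 [ 641.1 -118.4  124.3]
tab 0.72 [292.  229.2] 3764 [600.7 -13.9  67.2]
spool 0.78 [251.6 235. ] 405 [667.4  58.4  52.6]
wax 0.62 [352.5 219.1] 249 [ 535.  -180.    18.4]
wax 0.42 [289.4 229.7] 1281 [606.9 -11.5  62.3]
anvil 0.91 [305.6 297.4] 360 [468.9  82.8  16. ]
platen 0.6 [288.7 228.9] 1328 [605.5  -7.2  70.2]
1.2
```

View pics/top0.png

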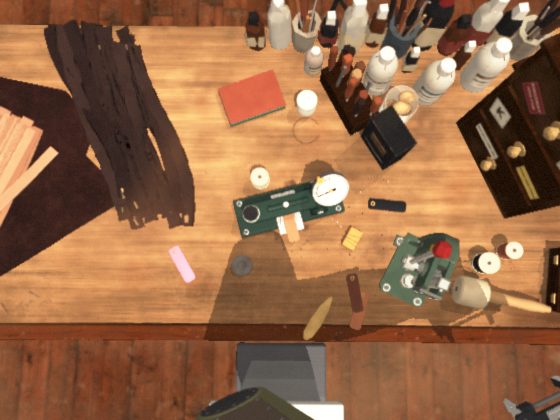

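View pics/scene0.png

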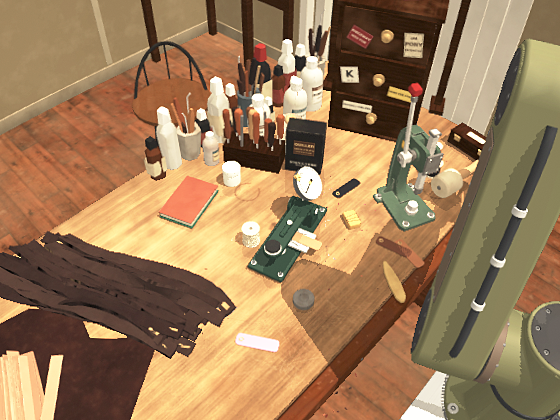

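The tan fob in the press is at top (290,228) and scene (307,241). The look-alikes are black at top (386,205) and pink at top (181,264), so the one in the press fits. I'll confirm that in a crop and fit the press pose.

Run:
```python
from h import *
np.set_printoptions(precision=1,suppress=True)
D=np.load("pics/top0.npz");im,d=D["im"],D["d"];cal=manip.calibration("top")
save("crop1",cv2.resize(im[165:255,220:365],None,fx=5.5,fy=5.5,interpolation=cv2.INTER_CUBIC))
# pad: dark neutral blob near (251,213)
g=im.astype(int);m=((g.max(2)<50)&(g.max(2)-g.min(2)<14)).astype(np.uint8);m[:200]=0;m[228:]=0;m[:,:238]=0;m[:,264:]=0
n,l,st,c=cv2.connectedComponentsWithStats(m);i=1+np.argmax(st[1:,4]);print("pad",c[i],st[i]);pad=pix2w(cal,c[i],z=80)
manip.camera("top")
r=manip.cut_out("dial_face","top")[0];m=r["mask"];w=((g.min(2)>150)&(np.hypot(*(np.indices(m.shape)-np.array([188,330])[:,None,None]))<22)).astype(np.uint8)
cnt=max(cv2.findContours(w,0,2)[0],key=cv2.contourArea);e=cv2.fitEllipse(cnt);print("dial",e)
dial=pix2w(cal,e[0],z=118);v=pad-dial;yaw=np.arctan2(-v[0],v[1]);print(pad,dial,np.hypot(*v[:2]),yaw)
r=manip.cut_out("fob","top")
for q in r:
  print(q["position"],q["score"])
R=np.array([[np.cos(yaw),-np.sin(yaw)],[np.sin(yaw),np.cos(yaw)]])
o=pad[:2]-R@[0,85];print("origin",o)
# fob outer end & bed: corners
q=[q for q in r if abs(q["position"][0]-290)<8][0]["mask"];P=np.array([pix2w(cal,(u,v),z=34)[:2] for v,u in np.argwhere(q)])
L=(P-o)@R;print("fob mask press frame",L.min(0),L.max(0))
for name,p in dict(fobhome=[-70,0,31.5],bedfront=[-62,0,30],origin=[0,0,68],dial=[0,-105,118]).items(): print(name,o+R@p[:2],w2pix(cal,[*(o+R@p[:2]),p[2]]))
```

```text
Traceback (most recent call last):
ValueError: attempt to get argmax of an empty sequence
```

View pics/crop1.png

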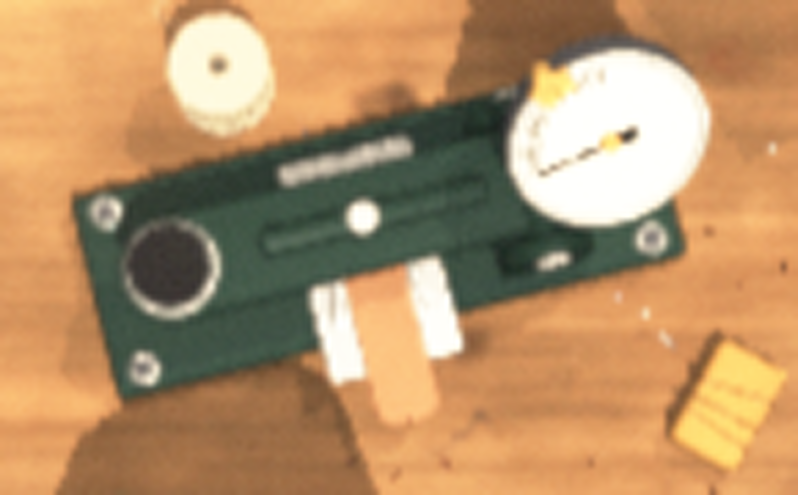

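The crop confirms it. The tan fob in the rails has its outer end at crop (407,420), i.e. top (294,241.4). The pad is at (251,213), the dial centre at (331,190), the tab at (320,180) and the needle tip at (318.4,196.6).

```bash
cat > m.py <<'E'
from h import *
np.set_printoptions(precision=2,suppress=True)
cal=manip.calibration("top")
C=lambda u,v:((u+.5)/5.5-.5+220,(v+.5)/5.5-.5+165)
pad=pix2w(cal,C(171,264),z=80);dial=pix2w(cal,C(610,136),z=118);v=pad-dial
yaw=np.arctan2(-v[0],v[1]);print(pad,dial,np.hypot(*v[:2]),yaw)
# base screws: corners for yaw too
a=pix2w(cal,C(143,368),z=14);b=pix2w(cal,C(652,239),z=14);w=a-b;print("screw yaw",np.arctan2(-w[0],w[1]),np.hypot(*w[:2]))
R=np.array([[np.cos(yaw),-np.sin(yaw)],[np.sin(yaw),np.cos(yaw)]]);o=(pad[:2]+dial[:2])/2-R@[0,-10];print("o",o)
f=pix2w(cal,C(407,422),z=32);print("fob_out",f,(f[:2]-o)@R)
bf=[pix2w(cal,C(*p),z=34) for p in((338,381),(458,352))];print("bedfront corners",[(p[:2]-o)@R for p in bf])
# dial plane
n=np.array([*(R@[-1,0]),1])/2**.5;c=np.array([*(o+R@[0,-105]),118])
up=np.array([*(R@[1,0]),1])/2**.5;rt=np.array([*(R@[0,-1]),0])
P=np.array(cal["pose"])[:3,3]
def ang(u,v):
    q=pix2w(cal,C(u,v),z=0);r=q-P;t=((c-P)@n)/(r@n);p=P+t*r-c
    return np.array([p@rt,p@up,np.arctan2(p@up,-(p@rt))])
print("needle",ang(541,174),"tab",ang(550,83),"hub",ang(610,140))
E
python3 m.py
```

```text
[596.02  62.87  80.  ] [ 645.77 -120.41  118.  ] 189.91849535699936 0.26505560140069656
screw yaw 0.2563924698903734 236.12763771037447
o [618.28 -19.12]
fob_out [532.55 -38.25  32.  ] [-87.74   4.  ]
bedfront corners [array([-62.69,  28.78]), array([-63.8 , -25.59])]
needle [-30.96  -9.98  -0.31] tab [-20.77  33.53   1.02] hub [-0.3  -1.99 -1.42]
```

Press pose: origin ≈ (618,-19), yaw ≈ 0.26. The fob has about 18 mm to go, and the tab is at about 1.3 rad. Heading for a spot in front of the fob with the fingers shut and the closing line along press x (yaw 1.83).

```bash
python3 -c "
from cell import manip;print(manip.read_state()['eef_rot'])"
python3 -m creep '{"slide":[[2.6,4.5,0],[2.6,4.5,0],[2.6,4.5,0],[2.6,4.5,0],[2.6,4.5,0],[2.6,4.5,0],[2.6,4.5,0],[2.6,4.5,0]],"turn":[0.17,0.17,0.17,0.17,0.17,0.17,0.17,0.17],"claw":[0,0,0,0,0,0,0,0]}'
```

```text
[-3.14157568e+00 -1.11922343e-06  4.41808209e-01]
clock: 2.2
eef_pos: [443.7, -135.6, 404.9]
eef_rot: [3.141, 0.0, 1.807]
wrist_force: [-0.5, -0.6, 0.6]
finger_gap: 17.5
finger_force: 0.0
```

```bash
python3 -m creep '{"slide":[[2,2.9,-2],[2,2.9,-2],[1.9,2.9,-2],[0,0,-4],[0,0,-4],[0,0,0]],"turn":[0.02,0,0,0,0,0],"claw":[0,0,0,0,0,0]}'
python3 - <<'E'
from h import *
np.set_printoptions(precision=1,suppress=True)
s=manip.read_state();cal=manip.calibration("wrist");im,d=manip.camera("wrist");save("w1",im);np.savez("pics/w1.npz",im=im,d=d)
print(s["clock"],s["eef_pos"],s["eef_rot"],cal["pose"])
for q in("fob","fob_out","press","pad_top"):
    for r in manip.cut_out(q,"wrist")[:2]: print(q,r["score"],r["position"],pix2w(cal,r["position"],z=32))
E
```

```text
clock: 2.95
eef_pos: [501.7, -50.1, 262.7]
eef_rot: [-3.137, -0.002, 1.822]
wrist_force: [0.1, 0.6, 1.0]
finger_gap: 0.6
finger_force: 0.0
2.95 [501.7 -50.1 262.7] [-3.1 -0.   1.8] [[  1.   -0.2  -0.1 482.1]
 [  0.2   0.9   0.3  27.1]
 [ -0.   -0.3   1.  243.3]
 [  0.    0.    0.    1. ]]
fob 0.86 [378.5, 238.4] [570.5 -31.1  32. ]
fob_out 0.83 [378.6, 239.4] [570.8 -31.8  32. ]
press 0.85 [446.9, 197.3] [609.   11.8  32. ]
pad_top 0.62 [470.5, 206.0] [629.   10.2  32. ]
pad_top 0.34 [379.1, 237.5] [570.7 -30.3  32. ]
```

View pics/w1.png

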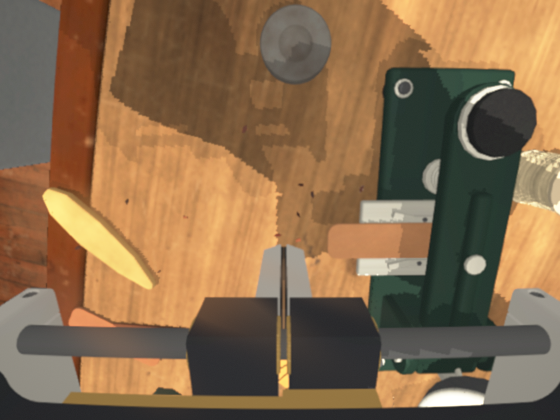

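The wrist view shows the shut fingertips at about (284,250). The fob's outer end is at (329,240), the bed front corners at (361,200) and (357,276), and the pad centre at (502,121).

Run:
```python
from h import *
np.set_printoptions(precision=1,suppress=True)
cal=manip.calibration("wrist")
f=pix2w(cal,(329,240),z=33);a=pix2w(cal,(361,200),z=30);b=pix2w(cal,(357,276),z=30);p=pix2w(cal,(502,121),z=80)
sc=pix2w(cal,(404,88),z=14)
t=manip.read_state();tip=np.array(t["eef_pos"])-[0,0,199]
print(f,a,b,p,"bed w",np.hypot(*(a-b)[:2]),"yaw",np.arctan2(-(a-b)[0],(a-b)[1]),"tip pix",w2pix(cal,tip))
yaw=.26;R=np.array([[np.cos(yaw),-np.sin(yaw)],[np.sin(yaw),np.cos(yaw)]])
ob=(a+b)[:2]/2-R@[-62,0];op=p[:2]-R@[0,85];print("o",ob,op)
for o in(ob,op): print("fob",(f[:2]-o)@R,"tip",(tip[:2]-o)@R)
```

```text
[537.7 -43.1  33. ] [552.5  -7.6  30. ] [569.5 -68.2  30. ] [598.6  62.4  80. ] bed w 62.936315020826946 yaw 0.2727934193029563 tip pix [282.  256.3]
o [620.9 -22. ] [620.5 -19.7]
fob [-85.9   1. ] tip [-121.8    3.1]
fob [-86.   -1.3] tip [-121.9    0.8]
```

```bash
python3 -m creep '{"slide":[[0.04,-0.15,-2.2],[0,0,-2.2],[1.0,0.27,0],[0.97,0.26,0],[0.4,0.11,0],[0.4,0.11,0],[0.2,0.05,0],[0,0,0]],"turn":[0.01,0,0,0,0,0,0,0],"claw":[0,0,0,0,0,0,0,0]}'
python3 - <<'E'
from h import *
np.set_printoptions(precision=1,suppress=True)
cal=manip.calibration("wrist");im,d=manip.camera("wrist");save("w2",im[150:350,230:500]);s=manip.read_state()
print(s["clock"],s["eef_pos"],s["wrist_force"])
R=np.array([[np.cos(.263),-np.sin(.263)],[np.sin(.263),np.cos(.263)]])
print("tip press",(np.array(s["eef_pos"])[:2]-[620.3,-20.5])@R)
for r in manip.cut_out("fob","wrist")[:2]:
    P=np.array([pix2w(cal,(u,v),z=33)[:2] for v,u in np.argwhere(r["mask"])]);L=(P-[620.3,-20.5])@R;print(r["score"],L.min(0),L.max(0))
E
```

```text
clock: 4.2
eef_pos: [532.3, -43.7, 220.7]
eef_rot: [3.142, 0.0, 1.832]
wrist_force: [-0.4, -0.2, 0.5]
finger_gap: 0.2
finger_force: 0.0
4.25 [532.2 -43.7 220.7] [-0.1 -0.5  0.9]
tip press [-91.1   0.5]
0.91 [-77.5 -12.6] [-13.3  16.3]
```

View pics/w2.png

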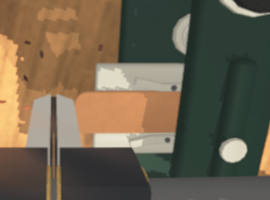

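The crop shows the fingertip against the fob's outer end at crop (77,112). The outer end is at x ≈ -78, so about 8 mm remain.

```bash
python3 -m creep '{"slide":[[0.29,0.08,0],[0.19,0.05,0],[0.1,0.03,0],[0,0,0]],"turn":[0,0,0,0],"claw":[0,0,0,0]}'; python3 -m creep '{"slide":[[0.1,0.03,0],[0,0,0]],"turn":[0,0],"claw":[0,0]}'
```

```text
clock: 4.8
eef_pos: [538.0, -42.1, 220.6]
eef_rot: [-3.141, -0.0, 1.832]
wrist_force: [-2.2, -1.7, 2.3]
finger_gap: 0.6
finger_force: 1.6
clock: 5.05
eef_pos: [538.5, -42.0, 220.5]
eef_rot: [-3.139, -0.0, 1.832]
wrist_force: [-10.6, -3.5, 6.9]
finger_gap: 0.5
finger_force: 5.5
```

```bash
python3 -m creep '{"slide":[[0.1,0.03,0],[0,0,0]],"turn":[0,0],"claw":[0,0]}'
```

```text
clock: 5.3
eef_pos: [539.0, -41.9, 220.5]
eef_rot: [-3.136, -0.001, 1.832]
wrist_force: [-17.7, -6.0, 12.5]
finger_gap: 0.8
finger_force: 9.3
```

Force rises sharply near the expected place. I'll back off and look.

```bash
python3 -m creep '{"slide":[[-0.5,-0.13,0],[-1.5,-0.4,0],[-0.97,-0.26,0],[0,0,0]],"turn":[0,0,0,0],"claw":[0,0,0,0]}'
python3 - <<'E'
from h import *
np.set_printoptions(precision=1,suppress=True)
cal=manip.calibration("wrist");im,d=manip.camera("wrist");save("w3",cv2.resize(im[150:320,230:460],None,fx=3,fy=3,interpolation=cv2.INTER_CUBIC));s=manip.read_state()
print(s["clock"],s["eef_pos"],s["wrist_force"])
R=np.array([[np.cos(.263),-np.sin(.263)],[np.sin(.263),np.cos(.263)]])
for r in manip.cut_out("fob","wrist")[:2]:
    I=np.argwhere(r["mask"]);P=np.array([pix2w(cal,(u,v),z=33)[:2] for v,u in I]);L=(P-[620.3,-20.5])@R;print(r["score"],L.min(0),L.max(0),I.min(0),I.max(0))
for x,y,z in((-62,30,30),(-62,-30,30),(-70,0,33),(-86,0,33)): print(x,y,w2pix(cal,[*(R@[x,y]+[620.3,-20.5]),z]))
E
```

```text
clock: 5.8
eef_pos: [510.2, -49.5, 220.8]
eef_rot: [3.141, 0.0, 1.831]
wrist_force: [0.9, -0.3, -1.2]
finger_gap: 0.6
finger_force: 0.0
5.85 [510.5 -49.4 220.9] [ 0.  -0.1 -1. ]
0.8 [-73.3 -12.6] [-10.   16.3] [240 348] [282 452]
-62 30 [368.9 216.7]
-62 -30 [361.6 304.2]
-70 0 [353.6 264.7]
-86 0 [327.8 264.8]
```

View pics/w3.png

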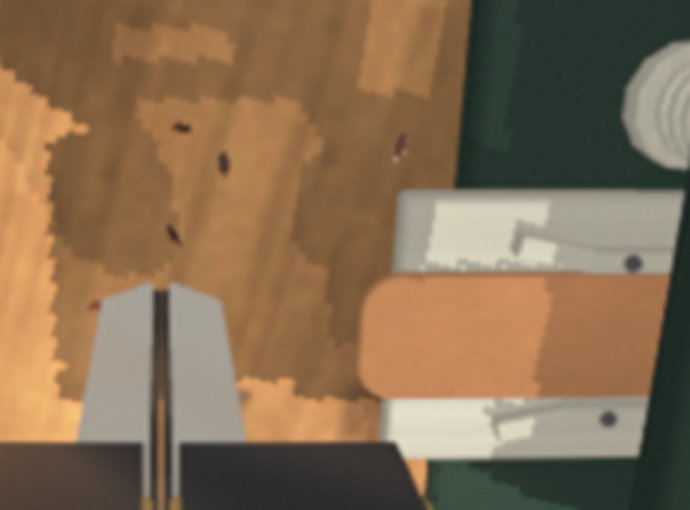

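The fob's outer end overhangs the bed front by about 7 to 8 mm (crop column 361 against 390 at the fob's middle), so it is home. Next, over the pad.

```bash
python3 -m creep '{"slide":[[0,0,4],[0,0,4],[2.9,3.7,0],[2.9,3.7,0],[2.9,3.8,0],[0,0,-0.8],[0,0,-0.5],[0,0,0]],"turn":[0,0,0,0,0,0,0,0],"claw":[0,0,0,0,0,0,0,0]}'
python3 - <<'E'
from h import *
np.set_printoptions(precision=1,suppress=True)
for c in("wrist","top"):
    im,d=manip.camera(c);cal=manip.calibration(c)
    if c=="wrist": a=im[150:400,150:430]
    else: b=im[160:225,230:360]
s=manip.read_state();cal=manip.calibration("wrist");print(s["clock"],s["eef_pos"],s["wrist_force"],"tip",w2pix(cal,np.array(s["eef_pos"])-[0,0,199]))
b=cv2.resize(b,(500,250),interpolation=cv2.INTER_CUBIC)
save("p1",np.hstack([a,b]))
E
```

```text
clock: 6.9
eef_pos: [597.0, 61.8, 287.2]
eef_rot: [-3.141, -0.0, 1.831]
wrist_force: [0.3, 0.9, 0.8]
finger_gap: 0.6
finger_force: 0.0
7.0 [597.2  61.9 287.9] [ 0.6 -0.5  0.2] tip [282.7 256.6]
```

View pics/p1.png

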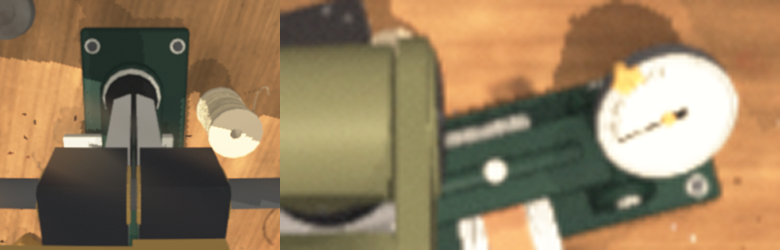

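The fingertips are over the pad and the dial is clear in the top view. I'll press partway (about 15 mm), then read the dial from a rectified view.

```bash
cat > dial.py <<'E'
from h import *
import sys
np.set_printoptions(precision=2,suppress=True)
im,_=manip.camera("top");cal=manip.calibration("top");s=manip.read_state();print(s["clock"],s["eef_pos"],s["wrist_force"])
yaw=.263;R=np.array([[np.cos(yaw),-np.sin(yaw)],[np.sin(yaw),np.cos(yaw)]])
c=pix2w(cal,(330.9,189.7),z=118)
up=np.array([*(R@[1,0]),1])/2**.5;rt=np.array([*(R@[0,-1]),0])
n=400;X=np.zeros((n,n),np.float32);Y=X.copy()
for i in range(n):
    for j in range(n): X[i,j],Y[i,j]=w2pix(cal,c+rt*(j-200)/4+up*(200-i)/4)
r=cv2.remap(im,X,Y,cv2.INTER_CUBIC);save(sys.argv[1],r)
pol=lambda a,rad:r[int(round(200-4*rad*np.sin(a))),int(round(200-4*rad*np.cos(a)))].astype(int)
A=np.arange(-.6,1.9,.02)
dark=np.array([np.mean([pol(a,q).sum() for q in np.arange(14,28)]) for a in A])
yel=np.array([np.mean([pol(a,q)[0]-pol(a,q)[2] for q in np.arange(34,42)]) for a in A])
w=np.clip(np.median(dark)-60-dark,0,None);print("needle",(A*w).sum()/w.sum(),"min",A[dark.argmin()])
w=np.clip(yel-60,0,None);print("tab",(A*w).sum()/w.sum(),A[w>0][[0,-1]])
E
python3 dial.py d0; python3 -m creep '{"slide":[[0,0,-0.4],[0,0,-0.4],[0,0,-0.4],[0,0,-0.4],[0,0,-0.3],[0,0,-0.3],[0,0,0],[0,0,0]],"turn":[0,0,0,0,0,0,0,0],"claw":[0,0,0,0,0,0,0,0]}'; python3 dial.py d1
```

```text
7.05 [597.25  61.97 288.08] [-0.25 -0.28  0.56]
needle -0.2960655999999997 min -0.2799999999999997
tab 0.9977250456335877 [0.76 1.22]
clock: 8.05
eef_pos: [597.3, 63.0, 265.9]
eef_rot: [3.141, -0.0, 1.832]
wrist_force: [-3.6, 4.6, 6.9]
finger_gap: 0.3
finger_force: 3.8
8.1 [597.34  62.92 265.9 ] [-3.91  4.34  7.51]
needle 0.5573182316404832 min 0.560000000000001
tab 0.9960107095046867 [0.76 1.22]
```

View pics/d1.png

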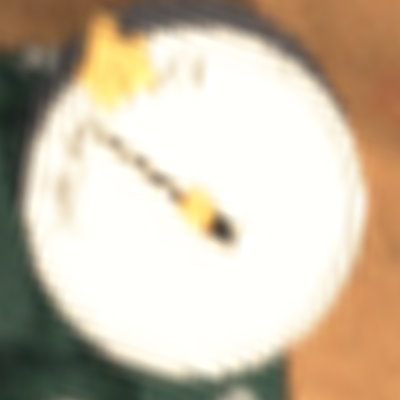

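The rectified dial shows the needle tip at (95,130) and the tab's middle at (112,65), about 0.4 rad apart, which is about 6 mm more at the pad.

```bash
python3 -m creep '{"slide":[[0,0,-0.3],[0,0,-0.2],[0,0,-0.1],[0,0,0],[0,0,0]],"turn":[0,0,0,0,0],"claw":[0,0,0,0,0]}'; python3 dial.py d2
```

```text
clock: 8.72
eef_pos: [597.4, 63.0, 260.2]
eef_rot: [3.141, -0.0, 1.832]
wrist_force: [-5.4, 4.9, 9.9]
finger_gap: 0.4
finger_force: 5.3
8.775 [597.34  62.97 260.21] [-4.51  4.1   9.65]
needle 0.936665938069218 min 0.9400000000000014
tab 0.9952991452991466 [0.76 1.22]
```

View pics/d2.png

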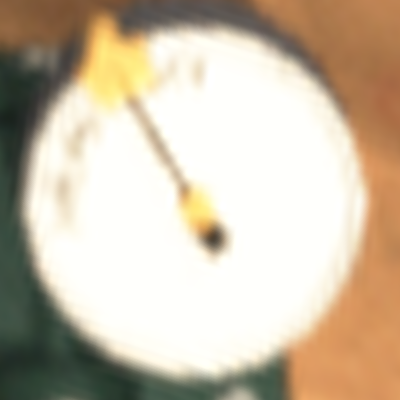

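The needle tip at (130,98) points at the middle of the tab at (115,70). Holding there, checking, then releasing.

```bash
for i in 1 2; do python3 -m creep '{"slide":[[0,0,0],[0,0,0],[0,0,0],[0,0,0],[0,0,0],[0,0,0],[0,0,0],[0,0,0]],"turn":[0,0,0,0,0,0,0,0],"claw":[0,0,0,0,0,0,0,0]}'|head -2; done; python3 dial.py d3
python3 -m creep '{"slide":[[0,0,0.4],[0,0,0.5],[0,0,0.6],[0,0,0.8],[0,0,1],[0,0,3],[0,0,5],[0,0,5]],"turn":[0,0,0,0,0,0,0,0],"claw":[0,0,0,0,0,0,0,0]}'
python3 -m creep '{"slide":[[-3,-2,4],[-5,-2,0],[-5,-2,0],[-5,0,0],[0,0,0]],"turn":[0,0,0,0,0],"claw":[0,0,0,0,0]}'; python3 dial.py d4
python3 - <<'E'
from h import *
np.set_printoptions(precision=1,suppress=True)
im,d=manip.camera("top");save("end",cv2.resize(im[150:290,160:400],None,fx=3.3,fy=3.3,interpolation=cv2.INTER_CUBIC))
E
```

```text
clock: 9.78
eef_pos: [597.4, 63.0, 260.2]
clock: 10.78
eef_pos: [597.4, 62.9, 260.2]
10.825 [597.34  62.98 260.21] [-3.71  5.33  9.59]
needle 0.9370564281559058 min 0.9400000000000014
tab 0.995517372318209 [0.76 1.22]
clock: 11.82
eef_pos: [597.1, 62.5, 424.4]
eef_rot: [-3.141, 0.0, 1.832]
wrist_force: [0.2, 0.5, 0.2]
finger_gap: 0.2
finger_force: 0.0
clock: 12.45
eef_pos: [415.1, 2.5, 463.6]
eef_rot: [3.14, 0.001, 1.831]
wrist_force: [-0.2, 0.0, -0.5]
finger_gap: 0.1
finger_force: 0.0
12.5 [416.56   2.51 463.57] [0.45 0.12 0.69]
needle -0.2964595269575434 min -0.2799999999999997
tab 0.9964793727832758 [0.76 1.22]
```

View pics/end.png

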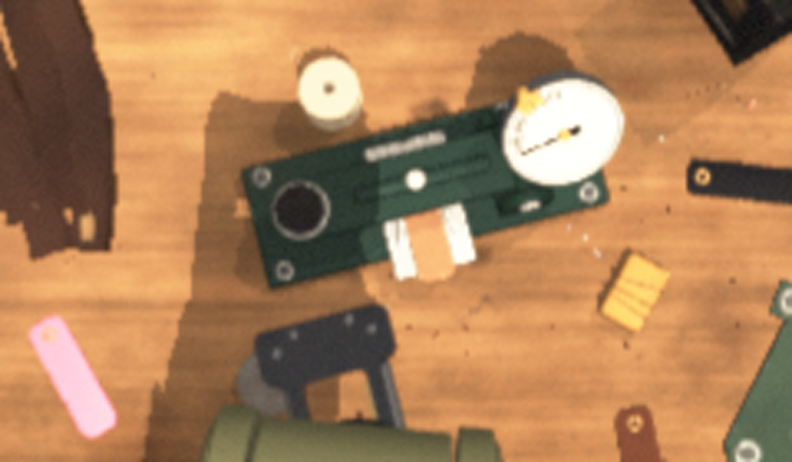

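The needle is back at its rest reading, the tab is unmoved, and the fob overhangs the bed by about 8 mm at (435,279). The spool, wax and look-alikes are in place; the anvil is partly behind the hand, well below it.

```bash
python3 -c "
from cell import manip;print(manip.sign_off())"
```

```text
the job is handed in; nothing more can be done
None
```

The job is handed in: I pushed the fob home against its stop, held the needle within the tab's width for about 2 s, and let the platen spring back to its rest reading; the tab and the things on the bench were undisturbed (the anvil was partly hidden by the hand in the last picture).

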